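# Bring the square bobbin tray under the magnifier

### The job

On the small wooden inspection stand, push on the turntable's spokes with a fingertip to turn it until the square tray points straight at the magnifier's post, in line with the small arrow on the plate. Then push the magnifier's arm round until its lens is centred over the square tray, and take your hand away. Only push, do not pick anything up: the stand must stay where it is, and so must the things standing around it.

Things in the scene. Friction and masses are not known exactly. Their poses are not given: they have to be found in the camera images.
- stand: loose 3 kg wooden plate, 14 mm thick, x -100 to 100 mm, y -175 to 225 mm. Origin: on the table surface, below the spot where the square tray and lens belong, on the line from the turntable's axis (115 mm off along the stand's +y) to the magnifier's post (135 mm off along -y). On this line a dark arrow, 6 mm high, lies on the plate at y -60 to -85 mm, pointing at the turntable.
- turntable_axis (a point): point on the turntable's upright axis, 52 mm above the table, level with the spokes' tops. Aluminium turntable, 150 mm overall radius: hub 44 mm across, top 60 mm above the table; three straight spokes 120 degrees apart, 12 mm wide, 34 to 52 mm above the table, bare from 22 to 85 mm from the axis; at each end a 60 mm wide tray: one square, two round, bobbins fixed in them.
- square_tray (a point): centre of the square tray (60 x 60 mm, walls 32 to 50 mm above the table), 115 mm from the turntable's axis, 42 mm above the table. Its spoke runs along the line from the axis to this point.
- turntable (a joint): angle of the turntable in rad, growing anticlockwise from above; 0 (or any whole turn) when the square tray is over the stand's origin. Turns endlessly both ways, no stops; friction about 0.06 N m holds it where it is left.
- magnifier_pivot (a point): point on the magnifier's upright pivot axis, on top of its post, 127 mm above the table, at mid-height of the arm. Post 16 mm across; its head 28 mm across, top 141 mm above the table.
- lens (a point): centre of the round glass lens, 135 mm from the pivot axis, 127 mm above the table, in a dark ring 92 mm across, 10 mm thick. A straight dark steel arm, 12 mm wide, 14 mm tall (120 to 134 mm above the table), runs from the pivot to the ring, bare from 14 to 89 mm from the pivot axis.
- magnifier (a joint): angle of the magnifier's arm about its upright pivot in rad, growing anticlockwise from above; 0 (or a whole turn) when the lens is over the stand's origin. Starts between 1.1 and 5.1, i.e. turned well away. Turns endlessly both ways, no stops; friction about 0.06 N m holds it where it is left.
- cone_a_mid (a point): yellow thread cone, 60 mm wide at the foot, 100 mm tall, on the table just beyond the stand; loose, to be left alone; the point is its centre at half height
- cone_b_mid (a point): orange thread cone, 60 mm wide, 100 mm tall, on the table to the left of the stand; loose, to be left alone; the point is its centre at half height
- tape_roll_mid (a point): flat yellow tape-measure roll, 56 mm across, 20 mm tall, on the table on the near side of the stand; loose, to be left alone; the point is its centre at half height
- spool_mid (a point): small thread spool, 26 mm across, 34 mm tall, standing on the near half of the stand's plate; loose, to be left alone; the point is its centre at half height
- thimble_mid (a point): steel thimble, 20 mm wide, 24 mm tall, standing on the far half of the stand's plate; loose, to be left alone; the point is its centre at half height
- pin_tin_mid (a point): open steel pin tin 60 x 45 mm, 18 mm tall, on the table on the near side of the stand, at the magnifier's end; loose, to be left alone; the point is its centre at half height
- button_jar_mid (a point): glass jar, 60 mm across, 85 mm tall, on the table to the left of the stand; loose, to be left alone; the point is its centre at half height
- scissors_mid (a point): scissors lying flat, about 165 mm long, 10 mm thick, on the table near the robot, to its left; loose, to be left alone; the point is its centre at half height

How it is judged:
By the outcome, as a careful person would: the job done as asked, in the order asked, and still so for the second after the job is handed in, with the robot touching nothing.
It also fails if it takes over 72 s, if anything falls off the work surface, if the arm or the gripper's body presses on something with over 40 N, if the wrist force passes 120 N, or if a joint passes its speed limit or range.

### The arm

A 6-joint arm with a two-finger parallel gripper is mounted at the origin on the work surface. World frame = base frame: x ahead of the robot, y to its left, z up, the work surface at z = 0. Lengths are in mm, angles in degrees, forces in N, time in s.
With the tool pointing down it reaches from about 350 to 725 mm from the base axis. Payload 4.3 kg.
Tool frame: the origin (TCP) lies at the very end of the fingers, on their centre line; the grasp point (between the pads) lies 19 mm behind it (arm.pinch_z is the z of the grasp point in the tool frame, in mm); z points along the fingers, x is the direction in which the jaws open and shut, and the axes are right-handed (so a half turn about z gives the same grasp; the last joint's range is limited). The gripper opens to 85 mm and grips with 20 to 120 N. Pads are 22 mm wide; open, the fingers measure 114 mm over their backs; the gripper's body (76 mm by 85 mm) begins 54 mm behind the grasp point. The pads swing forward as they close: fully open they stand 13 mm farther back than shut.
Start: joints at [-79.544, 21.618, 4.641, 73.018, 0, 83.68], TCP at [165.975, -550.563, 231.329] pointing down, gripper open.
Joint ranges: [-156.06, 156.06], [-48.1, 94.91], [-58.44, 69.94], [-101.28, 121.22], [-78.64, 73.56], [-180, 180]. Speed limits (degrees/s): [147.25, 147.25, 180, 180, 180, 180].

### API

Orientations are given as [roll, pitch, yaw] about the fixed x, y, z axes, in that order (R = Rz(yaw) Ry(pitch) Rx(roll)).
In Python, from plant import arm, claw, kin, cams, order, readout gives the robot as it stands. Calls block until the motion is done:
- arm.reach(position, orientation): joint-space move of the TCP to a pose.
- arm.movel(position, attitude=None, speed=150): straight line of the TCP; attitude=None keeps the orientation; speed is the mean speed in mm/s.
- arm.goto_joints(angles): joint-space move.
- claw.set_gripper(opening): finger opening in mm; the grip force is fixed at half the most; returns when the fingers have stopped.
- arm.wait(seconds).
- kin.solve_ik(position, orientation): joint angles nearest the present ones, or None.
- cams.snapshot(name): name is "scene" or "top" or "wrist"; returns the picture (400x640x3 uint8, red, green, blue); there is no depth.
- cams.camera_params(name): a dict with "K" (3x3 intrinsics, pixels), "T" (4x4, takes a point from camera to world coordinates); the wrist camera has in their place "tool_from_camera" (4x4, takes a point from camera to tool coordinates, whose origin is the TCP and whose axes are the tool frame's). Camera axes: x right, y down, z forward; pixel columns grow to the right and rows downward; lengths in mm; the calibration is good to about 2 mm. A picture is of the moment at which its call begins: read the wrist's pose just before it. camera_params takes no time and is no camera call.
A pose or a line that the arm cannot do raises arm.PlanningError and nothing moves.
- order.finish_job(): hands the job in, once; it reports no verdict.
Readings, each from a call of its own:
- readout.read_time_s(): time.
- readout.read_q(): joint angles.
- readout.read_joint_vel(): joint speeds.
- readout.read_effort(): joint torques, N m.
- readout.read_tool_pos(): TCP position.
- readout.read_ee_rot(): TCP orientation.
- readout.read_contact_force(): force on the tool from outside, world axes, zero at the start.
- readout.read_moment(): the same for the moment, N m.
- readout.read_grip_width(): finger opening in mm.
Only numpy, scipy, OpenCV 4.12 (cv2) and the standard library are available. Lean on these libraries where they do the work, as an engineer would, in place of code of your own. Each camera call takes 0.05 s, during which the arm holds its last target.

## Working session

There is one attempt and no reset: what is moved stays moved. The work goes in short steps, each a Python script; the robot and the scene stay as the last script left them, time stands still between calls to the robot, and variables do not carry over. Pictures are saved under pics/ and viewed, and the job is handed in when it is done.

```bash
ls; mkdir -p pics; python3 - <<'E'
from plant import arm, claw, kin, cams, order, readout
import cv2,numpy as np
for n in ("scene","top","wrist"):
    p=cams.snapshot(n); cv2.imwrite(f"pics/{n}0.png",p[:,:,::-1])
    c=cams.camera_params(n); print(n,{k:np.round(v,3).tolist() for k,v in c.items() if hasattr(v,'__len__')})
print(readout.read_time_s(),readout.read_tool_pos(),readout.read_ee_rot())
E
```

```text
pics
scene {'K': [[469.985, 0.0, 324.871], [0.0, 469.985, 196.335], [0.0, 0.0, 1.0]], 'T': [[-0.784, 0.455, -0.423, 906.845], [0.621, 0.565, -0.543, 642.592], [-0.008, -0.688, -0.725, 803.763], [0.0, 0.0, 0.0, 1.0]]}
top {'K': [[490.88, 0.0, 321.499], [0.0, 490.88, 197.606], [0.0, 0.0, 1.0]], 'T': [[-0.002, -0.993, 0.116, 410.871], [-1.0, 0.0, -0.01, 102.544], [0.01, -0.116, -0.993, 1190.945], [0.0, 0.0, 0.0, 1.0]]}
wrist {'K': [[317.682, 0.0, 318.983], [0.0, 317.682, 201.818], [0.0, 0.0, 1.0]], 'tool_from_camera': [[1.0, -0.0, 0.001, 0.178], [-0.0, 0.959, 0.284, -71.966], [-0.001, -0.284, 0.959, -142.045], [0.0, 0.0, 0.0, 1.0]]}
0.15 [ 165.87706783 -550.02183862  230.56411909] [-1.79991467e+02  9.16480936e-02 -7.32246517e+01]
```

View pics/scene0.png

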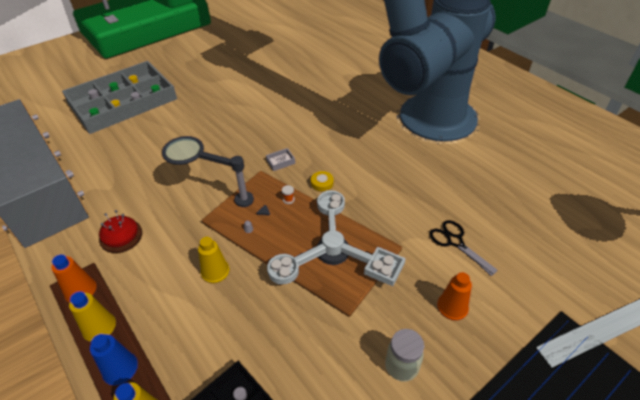

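View pics/top0.png

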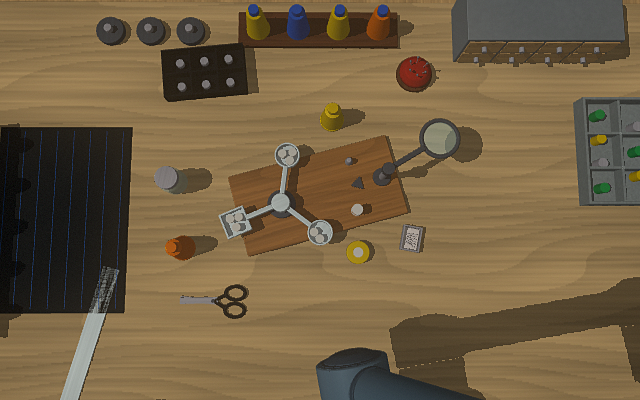

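The top view (up = +x, left = +y) shows the hub at about (281,203), the square tray at (235,221), the post at about (382,174) and the lens at (440,139). I'll zoom in to get accurate pixel positions.

```bash
python3 - <<'E'
import cv2
t=cv2.imread("pics/top0.png")[100:270,200:470]; cv2.imwrite("pics/top0z.png",cv2.resize(t,None,fx=2.95,fy=2.95,interpolation=cv2.INTER_CUBIC))
t=cv2.imread("pics/scene0.png")[120:320,150:416]; cv2.imwrite("pics/scene0z.png",cv2.resize(t,None,fx=3,fy=3,interpolation=cv2.INTER_CUBIC))
E
```

```text
(no output)
```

View pics/top0z.png

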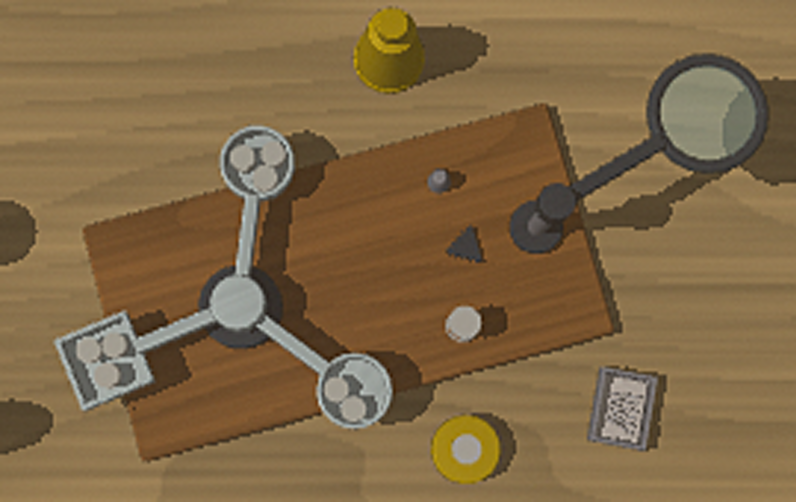

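View pics/scene0z.png

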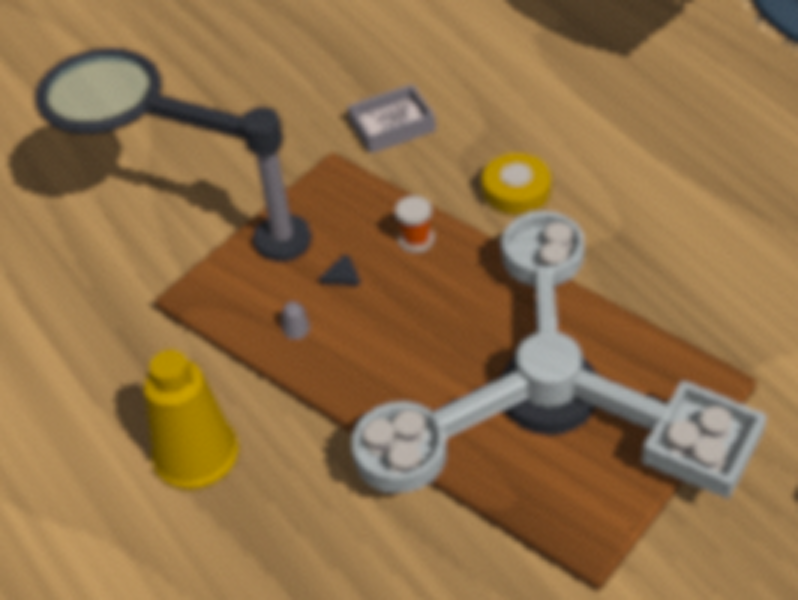

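```bash
cat > h.py <<'E'
import numpy as np, cv2
from scipy.optimize import least_squares
from plant import arm, claw, kin, cams, order, readout
def proj(n,P):
    c=cams.camera_params(n); T=np.array(c["T"]); K=np.array(c["K"])
    p=(np.asarray(P,float)-T[:3,3])@T[:3,:3]; p=p@K.T; return p[:,:2]/p[:,2:]
def tri(uvs):
    A=[];b=[]
    for n,uv in uvs.items():
        c=cams.camera_params(n);T=np.array(c["T"]);K=np.array(c["K"])
        d=T[:3,:3]@np.linalg.solve(K,[*uv,1]);d/=np.linalg.norm(d)
        M=np.eye(3)-np.outer(d,d);A.append(M);b.append(M@T[:3,3])
    A=np.vstack(A);b=np.hstack(b);s=np.linalg.lstsq(A,b,rcond=None)[0];return s,np.linalg.norm(A@s-b)
def back(n,uv,z):
    c=cams.camera_params(n);T=np.array(c["T"]);K=np.array(c["K"])
    d=T[:3,:3]@np.linalg.solve(K,[*uv,1]);return T[:3,3]+d*(z-T[2,3])/d[2]
tz=lambda U:np.array(U,float)/2.95+[200,100]
sz=lambda U:np.array(U,float)/3+[150,120]
def R(a): return np.array([[np.cos(a),-np.sin(a)],[np.sin(a),np.cos(a)]])
def model(s):
    x,y,yaw,th,ph=s
    ax=np.array([0,115]);pv=np.array([0,-135]);L=[]
    L.append([*ax,60])
    for k in range(3): L.append([*(ax+R(th+k*2*np.pi/3)@[0,-115]),50])
    L.append([*pv,141]); L.append([*(pv+R(ph)@[0,135]),132])
    for c in ((-100,225),(100,225),(100,-175),(-100,-175)): L.append([*c,14])
    L=np.array(L,float); L[:,:2]=L[:,:2]@R(yaw).T+[x,y]; return L
E
cat > fit.py <<'E'
from h import *
# hub, sq, next ccw(from above), next, head, lens, corners(-100,225),(100,225),(100,-175),(-100,-175)
top=tz([(238,302),(103,362),(355,390),(257,162),(557,201),(708,113),(145,460),(84,227),(548,103),(617,330)])
sc=sz([(549,355),(707,437),(543,242),(399,440),(264,122),(98,90),(755,383),(600,588),(157,302),(335,153)])
def res(s):
    m=model(s); return np.r_[(proj("top",m)-top).ravel(),(proj("scene",m)-sc).ravel()]
best=min((least_squares(res,[400,0,a,b,c],loss='soft_l1') for a in(0,.3) for b in (-2,0,2,3.1) for c in (1.5,3,4.5)),key=lambda r:r.cost)
s=best.x; print(best.cost,s,np.degrees(s[2:])%360); print(np.round(best.fun.reshape(2,-1,2),1).tolist())
m=model(s)
for i,n in enumerate("hub sq r1 r2 head lens c c c c".split()): 
    t,e=tri({"top":top[i],"scene":sc[i]}); print(n,np.round(t,1),round(e,1),"model",np.round(m[i],1), "top@z", np.round(back("top",top[i],m[i,2])[:2],1))
for n,a,b in (("thimble",(438,180),(294,306)),("spool",(463,323),(413,207)),("coneA",(392,22),(170,362)),("tape",(466,449),(516,178)),("tin",(626,408),(391,116)),("arrow",(467,245),(342,270))):
    print(n,*[np.round(v,1) for v in tri({"top":tz(a),"scene":sz(b)})])
np.save("s.npy",s)
E
python3 fit.py
```

```text
Traceback (most recent call last):
  File "fit.py", line 7, in <module>
    best=min((least_squares(res,[400,0,a,b,c],loss='soft_l1') for a in(0,.3) for b in (-2,0,2,3.1) for c in (1.5,3,4.5)),key=lambda r:r.cost)
  File "fit.py", line 7, in <genexpr>
    best=min((least_squares(res,[400,0,a,b,c],loss='soft_l1') for a in(0,.3) for b in (-2,0,2,3.1) for c in (1.5,3,4.5)),key=lambda r:r.cost)
              ~~~~~~~~~~~~~^^^^^^^^^^^^^^^^^^^^^^^^^^^^^^^^^^
  File "fit.py", line 6, in res
    m=model(s); return np.r_[(proj("top",m)-top).ravel(),(proj("scene",m)-sc).ravel()]
                              ~~~~^^^^^^^^^
  File "h.py", line 5, in proj
    c=cams.camera_params(n); T=np.array(c["T"]); K=np.array(c["K"])
ValueError: time passes only in moves, steps and waits
```

```bash
python3 - <<'E'
s=open('h.py').read()
s=s.replace("def proj","_c={}\ndef cp(n):\n    if n not in _c: _c[n]=cams.camera_params(n)\n    return _c[n]\ndef proj",1).replace("c=cams.camera_params(n)","c=cp(n)")
open('h.py','w').write(s)
E
python3 fit.py
```

```text
13.914282271687515 [5.62496227e+02 7.66587440e+01 2.64579647e-01 3.28169592e+00
 3.41844763e+00] [ 15.15929713 188.02732602 195.8626218 ]
[[[-0.8, -0.2], [-0.5, -0.6], [-0.7, -0.0], [-0.8, -0.3], [-0.3, 0.1], [-0.3, -0.4], [-2.0, 0.8], [-1.7, -0.5], [-0.5, -0.6], [-0.9, 0.9]], [[0.0, 0.1], [-0.3, -2.2], [-0.1, -0.6], [-0.2, -0.4], [-1.2, -1.3], [-0.1, -1.8], [1.5, -1.6], [-0.6, -0.9], [-1.8, -1.3], [-0.9, -1.6]]]
hub [531.9 186.1  58.3] 0.7 model [532.4 187.7  60. ] top@z [532.  185.7]
sq [486.  293.7  42.1] 0.3 model [487.1 293.4  50. ] top@z [485.7 292.2]
r1 [463.1  94.3  46.6] 0.9 model [463.5  95.6  50. ] top@z [463.4  93.9]
r2 [646.1 172.6  46.9] 0.7 model [646.6 174.   50. ] top@z [645.9 172.1]
head [597.3 -53.9 137.2] 2.3 model [597.8 -53.6 141. ] top@z [598.  -54.3]
lens [ 667.8 -171.6  125.6] 0.3 model [ 667.4 -169.3  132. ] top@z [ 666.4 -170. ]
c [408.4 264.5   6.3] 1.1 model [407.1 267.7  14. ] top@z [408.9 262.9]
c [598.9 318.2   7. ] 2.2 model [600.2 320.   14. ] top@z [598.9 315.9]
c [703.2 -67.    8. ] 2.6 model [704.8 -66.1  14. ] top@z [703.3 -67.2]
c [ 512.2 -119.9    8.1] 3.8 model [ 511.7 -118.4   14. ] top@z [ 513.8 -120.5]
thimble [634.3  25.9  37.5] 1.1
spool [516.9   7.8  48.8] 0.9
coneA [744.4  66.  101.1] 2.0
tape [417.2   4.1  15.3] 0.2
tin [ 449.6 -126.8    8.4] 1.5
arrow [582.4   2.5  19.4] 1.4
```

The joint fit of both views agrees with the given sizes to 1–2 px. It gives stand yaw 15.2°, turntable 188° and magnifier 196°. I'll check that the arc of pushes is reachable, then push the far round-tray spoke about 166° anticlockwise, leaving the rest for a fine push.

```bash
cat >> h.py <<'E'
def pose(c,psi,r,off,z):
    "finger pose beside a radial bar at world angle psi (deg); off = lateral offset (+ = ccw side)"
    a=np.radians(psi);u=np.array([np.cos(a),np.sin(a)]);t=np.array([-u[1],u[0]])
    return [*(np.array(c)+r*u+off*t),z]
def stat(): 
    print("t",round(readout.read_time_s(),2),"tcp",np.round(readout.read_tool_pos(),1),"rpy",np.round(readout.read_ee_rot(),1),"F",np.round(readout.read_contact_force(),1))
E
cat > p1.py <<'E'
from h import *
import sys
s=np.load("s.npy");hub=model(s)[0,:2];print(hub)
psi0=np.degrees(s[2]+s[3])-90+240; psi0=(psi0+180)%360-180
tgt=np.degrees(s[2])-90+240; print(psi0,tgt)
ok=[]
for p in np.linspace(psi0,tgt,8):
    q=kin.solve_ik(pose(hub,p,58,-17,36),[180,0,p]); ok.append(None if q is None else np.round(q).tolist())
print(ok)
if len(sys.argv)<2: sys.exit()
claw.set_gripper(0); print(readout.read_grip_width())
P=lambda p,off,z:(pose(hub,p,58,off,z),[180,0,p])
arm.reach(*P(psi0,-32,180)); stat()
arm.movel(P(psi0,-32,36)[0],speed=150); stat()
arm.movel(P(psi0,-20,36)[0],speed=60); stat()
n=12
for p in np.linspace(psi0,tgt-6,n+1)[0:]:
    a,b=P(p,-17,36); arm.movel(a,b,speed=60); 
    stat()
arm.movel(P(tgt-6,-24,36)[0],speed=60)
arm.movel(P(tgt-6,-24,180)[0],speed=200); stat()
E
python3 p1.py
```

```text
[532.42331689 187.6570326 ]
-6.813376855506476 165.15929712506772
[[10.0, 33.0, -8.0, 49.0, 0.0, 106.0], [12.0, 34.0, -6.0, 50.0, 0.0, 84.0], [14.0, 34.0, -5.0, 51.0, 0.0, 62.0], [16.0, 33.0, -7.0, 50.0, 0.0, 40.0], [18.0, 32.0, -10.0, 49.0, 0.0, 17.0], [19.0, 29.0, -14.0, 47.0, 0.0, -7.0], [19.0, 27.0, -18.0, 45.0, 0.0, -32.0], [18.0, 25.0, -22.0, 44.0, 0.0, -58.0]]
```

```bash
python3 p1.py go && python3 - <<'E'
from h import *
cv2.imwrite("pics/top1.png",cams.snapshot("top")[:,:,::-1]);cv2.imwrite("pics/w1.png",cams.snapshot("wrist")[:,:,::-1])
E
```

```text
[532.42331689 187.6570326 ]
-6.813376855506476 165.15929712506772
[[10.0, 33.0, -8.0, 49.0, 0.0, 106.0], [12.0, 34.0, -6.0, 50.0, 0.0, 84.0], [14.0, 34.0, -5.0, 51.0, 0.0, 62.0], [16.0, 33.0, -7.0, 50.0, 0.0, 40.0], [18.0, 32.0, -10.0, 49.0, 0.0, 17.0], [19.0, 29.0, -14.0, 47.0, 0.0, -7.0], [19.0, 27.0, -18.0, 45.0, 0.0, -32.0], [18.0, 25.0, -22.0, 44.0, 0.0, -58.0]]
0.43508215755258195
t 3.79 tcp [586.5 148.1 180.1] rpy [180.   -0.   -6.9] F [-0.7  0.3  0. ]
t 4.9 tcp [587.2 149.1  37. ] rpy [-1.8e+02 -1.0e-01 -6.8e+00] F [-0.1 -0.3  0.1]
t 5.25 tcp [588.1 161.6  36.5] rpy [-1.8e+02 -1.0e-01 -6.8e+00] F [ 0.2 -0.7 -0.2]
t 5.5 tcp [588.  164.1  36. ] rpy [-180.     0.    -6.8] F [-0.9 -0.2  0.2]
t 5.89 tcp [592.  177.8  35.9] rpy [180.    0.    6.9] F [-0.1  0.4 -0.4]
t 6.28 tcp [592.5 192.1  35.9] rpy [180.    0.   20.7] F [-0.2  0.   0.6]
t 6.67 tcp [589.7 206.2  36. ] rpy [180.    0.   34.5] F [-1.  -1.  -0.4]
t 7.07 tcp [583.6 219.4  36. ] rpy [180.    0.   48.3] F [ 0.6 -0.3  0.3]
t 7.46 tcp [574.6 230.7  36. ] rpy [180.    0.   62.1] F [-0.8 -0.6 -0.2]
t 7.85 tcp [563.  239.5  36. ] rpy [180.    0.   75.9] F [ 0.6 -0.2 -0.2]
t 8.24 tcp [549.8 245.4  36. ] rpy [180.    0.   89.8] F [ 1.1 -0.2  0.2]
t 8.63 tcp [535.5 247.8  36.1] rpy [180.    0.  103.6] F [ 0.   0.4 -0.1]
t 9.03 tcp [521.1 246.8  36. ] rpy [180.    0.  117.4] F [ 0.6 -0.7 -0.3]
t 9.42 tcp [507.3 242.4  36.1] rpy [180.    0.  131.3] F [ 0.4 -0.1 -0.2]
t 9.81 tcp [495.  234.7  36.1] rpy [180.    0.  145.1] F [ 0.7  0.5 -0.4]
t 10.2 tcp [484.9 224.4  36.1] rpy [180.    0.  158.9] F [0.7 0.2 0.1]
t 11.33 tcp [486.1 230.5 178.9] rpy [-1.799e+02 -1.000e-01  1.591e+02] F [-0.2 -0.2  0.3]
```

View pics/top1.png

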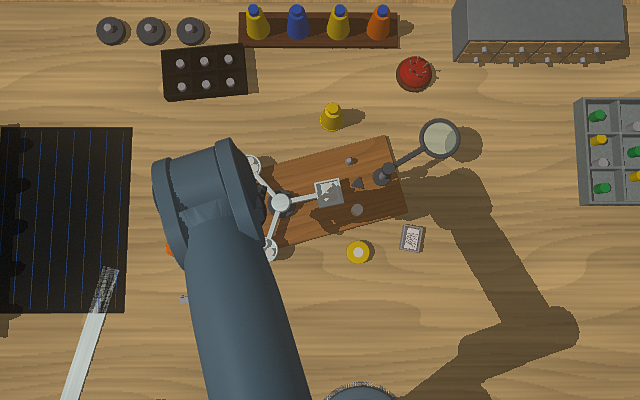

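View pics/w1.png

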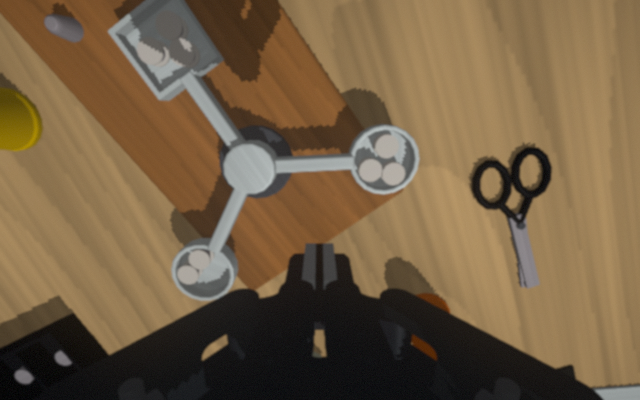

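The push worked: the square tray now points a few degrees short of the post. I'll take a wrist view above the stand's middle for a fine measurement.

```bash
cat >> h.py <<'E'
from scipy.spatial.transform import Rotation
def wristsnap(fn):
    p=np.array(readout.read_tool_pos());r=np.array(readout.read_ee_rot())
    c=cams.camera_params("wrist"); img=cams.snapshot("wrist")
    T=np.eye(4);T[:3,:3]=Rotation.from_euler('xyz',r,degrees=True).as_matrix();T[:3,3]=p
    T=T@np.array(c["tool_from_camera"]); np.savez(fn+".npz",K=c["K"],T=T)
    cv2.imwrite(fn+".png",img[:,:,::-1])
def loadw(fn): d=np.load(fn+".npz"); _c[fn]={"K":d["K"],"T":d["T"]}; return fn
E
python3 - <<'E'
from h import *
arm.reach([545,90,250],[180,0,165]); arm.wait(.3); stat(); wristsnap("pics/w2")
t=cv2.imread("pics/w2.png");cv2.imwrite("pics/w2z.png",cv2.resize(t,None,fx=1.25,fy=1.25,interpolation=cv2.INTER_CUBIC))
E
```

```text
t 12.44 tcp [544.3  91.1 249.4] rpy [-1.800e+02 -1.000e-01  1.651e+02] F [0.  0.2 0.8]
```

View pics/w2z.png

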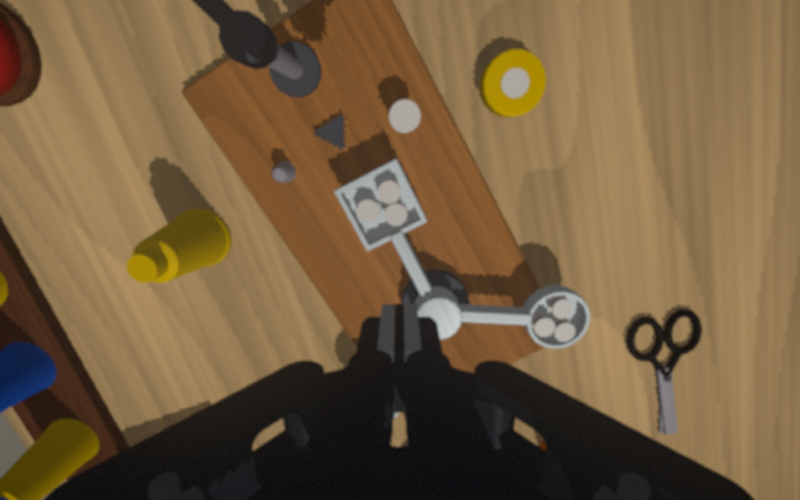

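```bash
cat > fit2.py <<'E'
from h import *
n=loadw("pics/w2")
px=np.array([(335,190),(393,160),(427,219),(368,249),(557,318),(248,38),(183,92),(339,150)],float)/1.25
def mod(s):
    x,y,yaw,th=s; L=[]; ax=np.array([0,115])
    sq=[(30,-145),(-30,-145),(-30,-85),(30,-85)]
    for c in sq: L.append([*(ax+R(th)@c),50])
    L.append([*(ax+R(th+2*np.pi/3)@[0,-115]),50])   # placeholder which round
    L.append([0,-135,141]); L.append([100,-175,14]); L.append([0,-60,20])
    L=np.array(L,float); L[:,:2]=L[:,:2]@R(yaw).T+[x,y]; return L
def mod2(s):
    L=mod(s);ax=np.array([0,115]);L[4,:2]=R(s[2])@(ax+R(s[3]-2*np.pi/3)@[0,-115])+s[:2];return L
s0=np.load("s.npy")
for m in(mod,mod2):
    r=least_squares(lambda s:(proj(n,m(s))-px).ravel(),[*s0[:3],0],loss='soft_l1')
    print(r.cost,np.round(r.x[:2],1),np.degrees(r.x[2:]));print(np.round(r.fun.reshape(-1,2),1).tolist())
E
python3 fit2.py
```

```text
220.31913167612143 [555.4  76.1] [16.85272164 -0.17035392]
[[-0.8, 5.1], [0.1, -0.8], [1.8, -0.1], [2.9, 3.5], [-133.8, 68.0], [-0.6, -1.9], [-0.7, 1.0], [6.8, -3.1]]
19.212925306858615 [561.   76.9] [15.64489024 -2.77244842]
[[-0.9, 2.3], [2.2, -0.4], [0.6, 2.1], [-0.1, 2.5], [3.4, 0.8], [-4.4, -0.8], [-3.7, -0.5], [3.2, -1.6]]
```

```bash
python3 - <<'E'
import cv2
t=cv2.imread("pics/w2.png")
cv2.imwrite("pics/w2a.png",cv2.resize(t[0:120,130:330],None,fx=4,fy=4,interpolation=cv2.INTER_CUBIC))
cv2.imwrite("pics/w2b.png",cv2.resize(t[120:300,260:480],None,fx=3.3,fy=3.3,interpolation=cv2.INTER_CUBIC))
E
```

```text
(no output)
```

View pics/w2a.png

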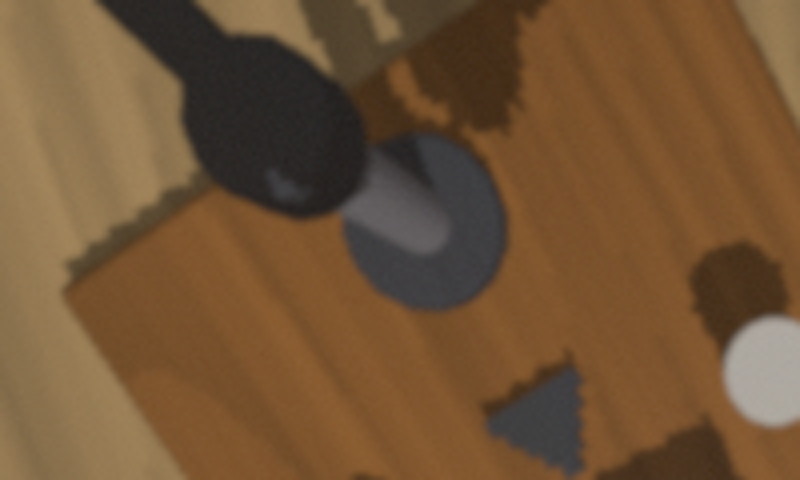

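View pics/w2b.png

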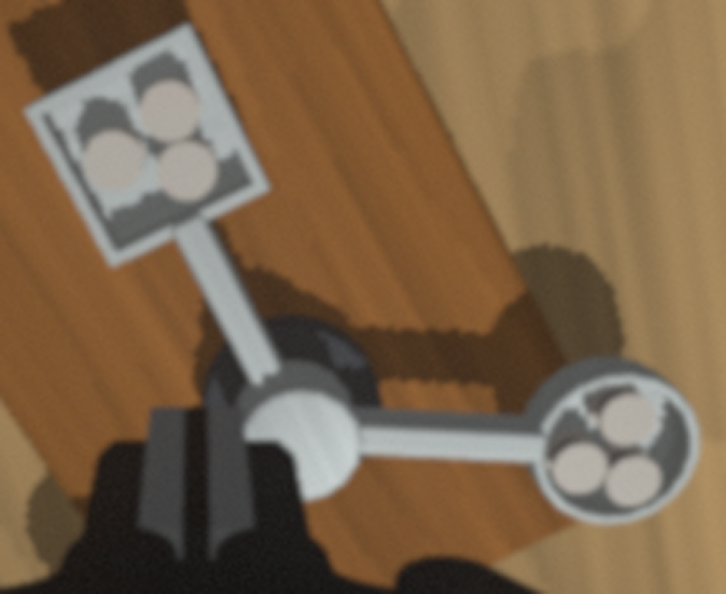

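```bash
cat > fit2.py <<'E'
from h import *
n=loadw("pics/w2"); c=_c[n]; T0=c["T"].copy()
A=lambda l:np.array(l,float)/4+[130,0]
B=lambda l:np.array(l,float)/3.3+[260,120]
px=np.vstack([B([(25,108),(191,22),(270,188),(114,267),(616,445),(303,445)]),A([(257,107),(66,290),(575,478),(487,418),(572,360)])])
def mod(s):
    x,y,yaw,th=s; L=[]; ax=np.array([0,115])
    for q in [(30,-145),(-30,-145),(-30,-85),(30,-85)]: L.append([*(ax+R(th)@q),50])
    L.append([*(ax+R(th-2*np.pi/3)@[0,-115]),50]); L.append([*ax,60])
    L+= [[0,-135,141],[100,-175,14],[0,-60,20]]
    m=len(L)
    L=np.array(L,float); L[:,:2]=L[:,:2]@R(yaw).T+[x,y]; return L
s0=np.load("s.npy")
def f(v):
    T=T0.copy();T[:3,:3]=Rotation.from_rotvec(v[4:7]).as_matrix()@T0[:3,:3];T[:3,3]+=v[7:]; c["T"]=T
    return np.r_[(proj(n,mod(v[:4]))-px[:9]).ravel(),v[4:7]/.01,v[7:]/2,(v[:2]-s0[:2])/1.5,(v[2]-s0[2])/.01]
r=least_squares(f,[*s0[:3],0]+[0]*6,loss='soft_l1'); f(r.x)
print(r.cost,np.round(r.x[:2],1),np.degrees(r.x[2:7]),r.x[7:]);print(np.round(f(r.x)[:18].reshape(-1,2),1).tolist())
J=r.jac;print("sd th deg/px",np.degrees(np.sqrt(np.linalg.inv(J.T@J)[3,3])))
# direct: planar backprojection
hub=back(n,px[5],60);sq=back(n,px[:4].mean(0),50);hd=back(n,px[6],141);rt=back(n,px[4],50)
ang=lambda a,b:np.degrees(np.arctan2(*(b-a)[1::-1]))
print("line",ang(hub,hd),"sq",ang(hub,sq),"via round",ang(hub,rt)+120,"tray edges",[round(ang(back(n,px[i],50),back(n,px[j],50)),2) for i,j in((0,3),(1,2),(0,1),(3,2))])
E
python3 fit2.py
```

```text
Traceback (most recent call last):
  File "fit2.py", line 2, in <module>
    n=loadw("pics/w2"); c=_c[n]; T0=c["T"].copy()
                          ^^
NameError: name '_c' is not defined
```

```bash
sed -i 's/^from h import \*/from h import *\nfrom h import _c/' fit2.py; python3 fit2.py
```

```text
6.324804816689509 [562.4  76.1] [15.27904282 -3.17527156 -0.16918833 -0.12550609 -0.08945054] [0.21388312 0.95656512 1.57316314]
[[0.1, 0.1], [-0.6, 0.2], [0.3, -0.3], [-0.4, -0.4], [1.1, 0.9], [-0.3, -0.0], [0.3, 1.9], [-2.8, -0.4], [0.7, -1.7]]
sd th deg/px 0.36553762598297135
line -74.78316879582032 sq -77.98634851322309 via round 282.6540243809995 tray edges [np.float64(102.33), np.float64(101.01), np.float64(-168.19), np.float64(-167.4)]
```

The tray reads about 3.0° ± 0.3° short by several estimates. Next is a slow final push, with the command moved on by 3°, followed by another look.

```bash
cat > p2.py <<'E'
from h import *
import sys
hub=[532.4,187.7]; tgt=165.16; d=float(sys.argv[1])
P=lambda p,off,z:(pose(hub,p,58,off,z),[180,0,p])
arm.reach(*P(tgt-6,-27,150))
arm.movel(P(tgt-6,-27,36)[0],speed=130)
arm.movel(P(tgt-6,-18,36)[0],speed=30)
for p in np.linspace(tgt-6,tgt+d,4)[1:]:
    a,b=P(p,-17,36); arm.movel(a,b,speed=12)
arm.wait(.3); stat()
arm.movel(P(tgt+d,-27,36)[0],speed=60)
arm.movel(P(tgt+d,-27,150)[0],speed=200)
arm.reach([540,55,265],[180,0,165]); arm.wait(.3); stat(); wristsnap(sys.argv[2])
t=cv2.imread(sys.argv[2]+".png")
cv2.imwrite(sys.argv[2]+"a.png",cv2.resize(t[0:260,120:400],None,fx=2.3,fy=2.3,interpolation=cv2.INTER_CUBIC))
E
python3 p2.py -3 pics/w3
```

```text
t 15.85 tcp [482.4 221.7  36. ] rpy [-180.    -0.   162.2] F [-0.5  0.6 -0. ]
t 18.06 tcp [539.4  56.  264.3] rpy [-1.800e+02 -1.000e-01  1.651e+02] F [-0.2 -0.6 -0.2]
```

View pics/w3.png

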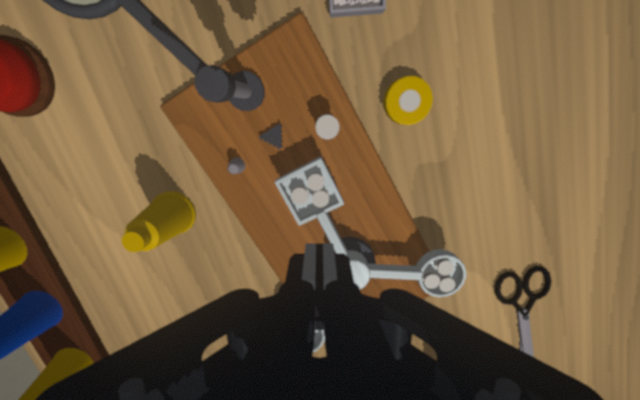

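```bash
python3 - <<'E'
import cv2
t=cv2.imread("pics/w3.png")
cv2.imwrite("pics/w3a.png",cv2.resize(t[0:150,150:350],None,fx=4,fy=4,interpolation=cv2.INTER_CUBIC))
cv2.imwrite("pics/w3b.png",cv2.resize(t[150:300,270:470],None,fx=4,fy=4,interpolation=cv2.INTER_CUBIC))
E
```

```text
(no output)
```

View pics/w3a.png

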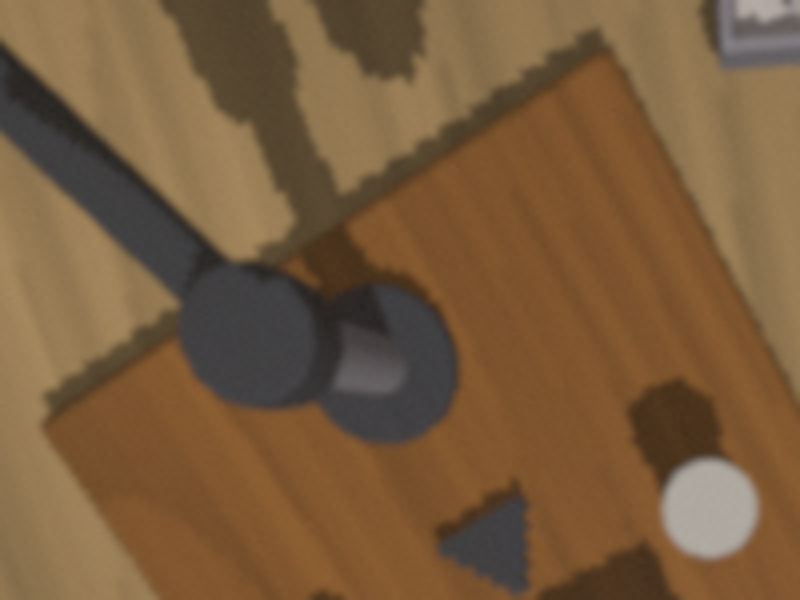

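View pics/w3b.png

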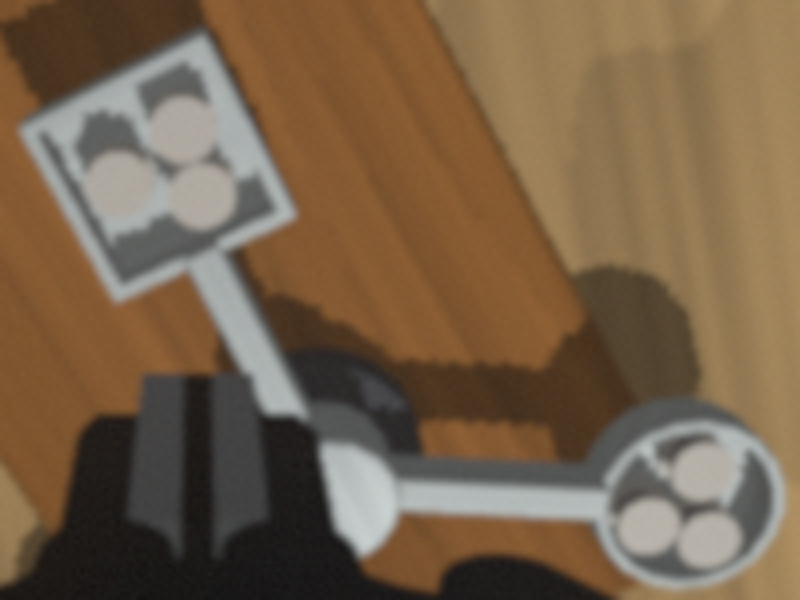

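```bash
sed -e 's#pics/w2#pics/w3#' -e "s#^A=.*#A=lambda l:np.array(l,float)/4+[150,0]#; s#^B=.*#B=lambda l:np.array(l,float)/4+[270,150]#" -e "s#^px=.*#px=np.vstack([B([(18,130),(207,28),(298,215),(118,302),(691,500),(340,499)]),A([(248,335),(44,424),(522,593),(606,48)])])#" -e "s#\[0,-60,20\]\]#[0,-60,20],[-100,-175,14]]#; s#px\[:9\]#px#; s#\[:18\]#[:20]#" fit2.py > fit3.py
cat >> fit3.py <<'E'
print("plate end edge -90+..",ang(back(n,px[7],14),back(n,px[9],14)), "arrow-hub", ang(hub,back(n,px[8],20)), "round->opposite")
E
python3 fit3.py
```

```text
6.22709305403971 [562.5  76.3] [15.41553422 -3.17513435 -0.16855914 -0.1252491  -0.20760713] [-0.02367644  0.62230229  3.28701873]
[[0.6, -0.4], [-0.6, 1.3], [-0.2, -0.4], [0.1, -0.3], [0.6, 0.1], [-1.6, 0.5], [0.3, 0.5], [-1.9, 0.6], [0.4, -0.3], [0.6, -1.6]]
sd th deg/px 0.3550717792919181
line -74.11537273026367 sq -76.93199940191221 via round 281.93813022659845 tray edges [np.float64(102.76), np.float64(100.95), np.float64(-166.68), np.float64(-168.01)]
plate end edge -90+.. -164.69022862282844 arrow-hub -73.72406878432433 round->opposite
```

The tray hasn't moved: it had coasted 3° ahead earlier, so the finger only just reached it. I'll push slowly up to nominal zero.

```bash
python3 p2.py 0 pics/w4; python3 - <<'E'
import cv2
t=cv2.imread("pics/w4.png")
cv2.imwrite("pics/w4a.png",cv2.resize(t[0:150,150:350],None,fx=4,fy=4,interpolation=cv2.INTER_CUBIC))
cv2.imwrite("pics/w4b.png",cv2.resize(t[150:300,270:470],None,fx=4,fy=4,interpolation=cv2.INTER_CUBIC))
E
```

```text
t 21.82 tcp [480.6 218.9  36. ] rpy [-180.    -0.   165.1] F [-0.4  0.1 -0.2]
t 24.02 tcp [539.4  56.  264.3] rpy [-1.800e+02 -1.000e-01  1.651e+02] F [-0.3 -1.3 -0.3]
```

View pics/w4a.png

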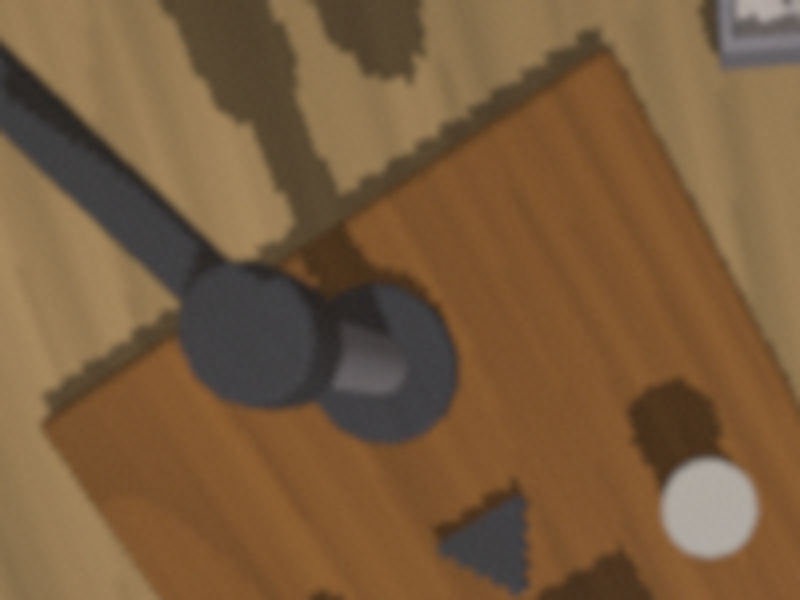

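View pics/w4b.png

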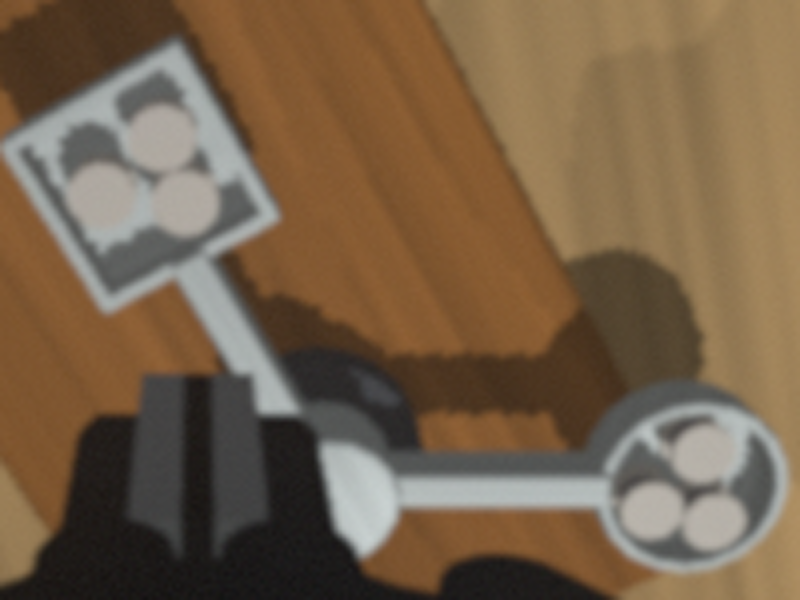

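```bash
sed -e 's#pics/w3#pics/w4#' -e "s#B(\[.*340,499)\])#B([(0,146),(181,37),(281,215),(108,313),(694,483),(340,499)])#"  fit3.py > fit4.py; python3 fit4.py
cat > warp.py <<'E'
import sys
from h import *
from h import _c
# rectified bird view of stand at height z: 2.5 px/mm, stand frame up=-y ... image x = stand x, image y = stand y
fn,out,z=sys.argv[1],sys.argv[2],float(sys.argv[3]); n=loadw(fn);s=[562.4,76.4,np.radians(15.2)]
W=[(-100,-180),(100,-180),(100,140),(-100,140)]
L=np.array([[*(R(s[2])@w+s[:2]),z] for w in W]);k=1.8
src=proj(n,L).astype(np.float32);dst=np.float32([((w[0]+100)*k,(w[1]+180)*k) for w in W])
cv2.imwrite(out,cv2.warpPerspective(cv2.imread(fn+".png"),cv2.getPerspectiveTransform(src,dst),(int(200*k),int(320*k)),flags=cv2.INTER_CUBIC))
E
python3 warp.py pics/w4 pics/w4warp.png 50
```

```text
5.703266393848051 [562.5  76.3] [15.43469423 -0.21919155 -0.1870852  -0.14168745 -0.21212913] [-0.06815804  0.71528462  3.54532449]
[[0.3, -0.4], [-0.6, 1.0], [0.2, 0.1], [0.1, -0.4], [0.4, 0.0], [-1.6, 0.4], [0.3, 0.4], [-1.8, 0.6], [0.4, -0.4], [0.5, -1.6]]
sd th deg/px 0.3433742350905439
line -74.11078181253339 sq -74.0205080519541 via round 285.0045093822969 tray edges [np.float64(105.28), np.float64(104.02), np.float64(-164.01), np.float64(-164.17)]
plate end edge -90+.. -164.69190995766863 arrow-hub -73.71910567717794 round->opposite
```

View pics/w4warp.png

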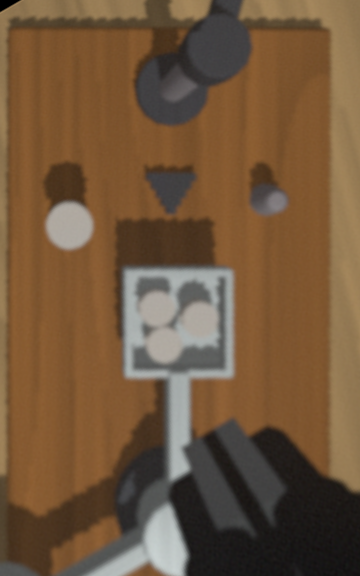

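The tray is in line to within measurement: −0.2° ± 0.35°, and the rectified view looks straight. Now I'll push the magnifier's arm anticlockwise, first coarsely, stopping 7° short.

```bash
cat > p3.py <<'E'
from h import *
import sys
pv=np.array([597.8,-53.8]); r=55; z=116
psi0=-58.9; tgt=105.2
P=lambda p,off,zz:(pose(pv,p,r,off,zz),[180,0,p])
ps=list(np.linspace(psi0,tgt-25,11))
chk=[kin.solve_ik(*P(p,-17,z)) for p in ps+[tgt]]; print([None if q is None else np.round(q).tolist() for q in chk][::3])
assert all(q is not None for q in chk)
if len(sys.argv)<2: sys.exit()
arm.reach(*P(psi0,-34,240)); stat()
arm.movel(P(psi0,-34,z)[0],speed=150)
arm.movel(P(psi0,-20,z)[0],speed=50); stat()
for p in ps: a,b=P(p,-17,z); arm.movel(a,b,speed=50)
stat()
for p in np.linspace(tgt-25,tgt-7,4)[1:]: a,b=P(p,-17,z); arm.movel(a,b,speed=20)
stat()
arm.movel(P(tgt-7,-30,z)[0],speed=60)
arm.movel(P(tgt-7,-30,240)[0],speed=200)
stat()
E
python3 p3.py && python3 p3.py go && python3 - <<'E'
from h import *
arm.reach([560,-50,330],[180,0,105]); arm.wait(.3); stat(); wristsnap("pics/w5")
E
```

```text
[[-16.0, 30.0, 0.0, 60.0, 0.0, 133.0], [-13.0, 33.0, 6.0, 63.0, 0.0, 94.0], [-10.0, 34.0, 7.0, 63.0, 0.0, 56.0], [-7.0, 32.0, 3.0, 61.0, 0.0, 17.0]]
[[-16.0, 30.0, 0.0, 60.0, 0.0, 133.0], [-13.0, 33.0, 6.0, 63.0, 0.0, 94.0], [-10.0, 34.0, 7.0, 63.0, 0.0, 56.0], [-7.0, 32.0, 3.0, 61.0, 0.0, 17.0]]
t 27.1 tcp [ 597.1 -118.4  240. ] rpy [-180.    -0.   -58.9] F [ 0.1 -0.1 -0.4]
t 28.51 tcp [ 609.6 -111.   116.2] rpy [-180.    -0.   -58.9] F [-0.  -0.5  0.7]
t 33.01 tcp [624.1  -2.8 116. ] rpy [180.   0.  80.] F [0.4 0.1 0.5]
t 34.36 tcp [606.7   3.1 116. ] rpy [-180.    -0.    98.1] F [ 0.3  0.4 -1.2]
t 35.49 tcp [619.1   4.9 238.9] rpy [-179.9   -0.    98.2] F [-0.3 -0.3 -0.4]
t 36.34 tcp [559.8 -49.4 328.4] rpy [-1.799e+02 -1.000e-01  1.050e+02] F [-0.3  1.3 -0.3]
```

View pics/w5.png

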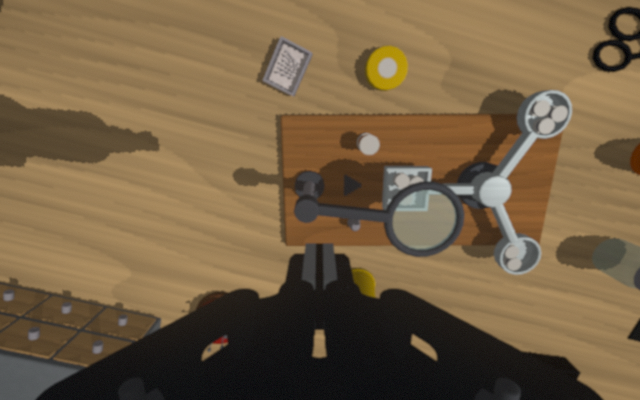

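```bash
python3 - <<'E'
import cv2
t=cv2.imread("pics/w5.png")
cv2.imwrite("pics/w5a.png",cv2.resize(t[130:280,280:480],None,fx=4,fy=4,interpolation=cv2.INTER_CUBIC))
E
```

```text
(no output)
```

View pics/w5a.png

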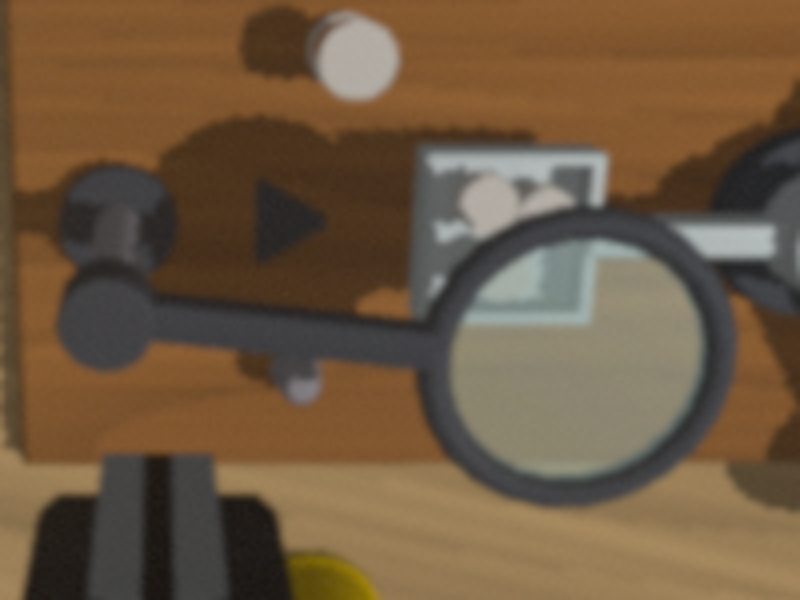

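```bash
python3 - <<'E'
from h import *
n=loadw("pics/w5");B=lambda l:np.array(l,float)/4+[280,130]
h=back(n,B((106,322)),141);l=back(n,B((577,356)),132)
print(h,l,np.hypot(*(l-h)[:2]),np.degrees(np.arctan2(*(l-h)[1::-1])))
E
```

```text
[596.85162485 -53.69994366 141.        ] [575.01716046  77.66310036 132.        ] 133.16528515055666 99.43712252819734
```

```bash
cat > p4.py <<'E'
from h import *
import sys
pv=np.array([597.8,-53.8]); r=55; z=116; tgt=105.2; d=float(sys.argv[1])
P=lambda p,off,zz:(pose(pv,p,r,off,zz),[180,0,p])
arm.reach(*P(tgt-8,-30,220))
arm.movel(P(tgt-8,-30,z)[0],speed=130)
arm.movel(P(tgt-8,-18,z)[0],speed=40)
for p in np.linspace(tgt-8,tgt+d,4)[1:]: a,b=P(p,-17,z); arm.movel(a,b,speed=12)
arm.wait(.3);stat()
arm.movel(P(tgt+d,-30,z)[0],speed=60)
arm.movel(P(tgt+d,-30,230)[0],speed=200)
arm.reach([550,-20,330],[180,0,165]); arm.wait(.3); stat(); wristsnap(sys.argv[2])
E
python3 p4.py 0 pics/w6
```

```text
t 39.91 tcp [599.7   3.8 116. ] rpy [-180.    -0.   105.2] F [-0.2 -0.3  1. ]
t 42.32 tcp [550.  -19.9 329.5] rpy [-1.80e+02 -1.00e-01  1.65e+02] F [-0.   0.2  0.3]
```

View pics/w6.png

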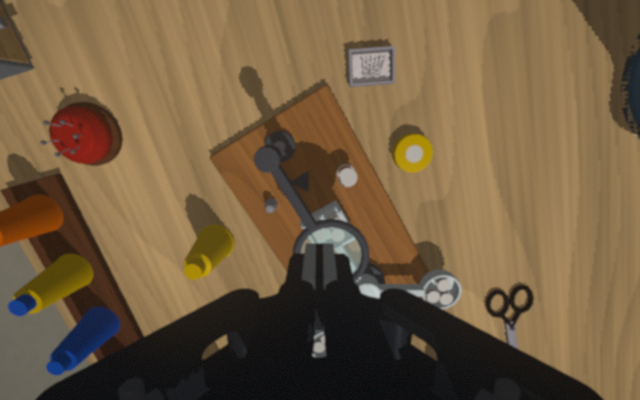

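```bash
python3 - <<'E'
from h import *
arm.reach([632,80,270],[180,0,105]); arm.wait(.3); stat(); wristsnap("pics/w7")
t=cv2.imread("pics/w7.png");cv2.imwrite("pics/w7a.png",cv2.resize(t[0:250,150:500],None,fx=2.28,fy=2.28,interpolation=cv2.INTER_CUBIC))
E
```

```text
t 43.79 tcp [632.   79.7 270.4] rpy [180.   0. 105.] F [ 0.1  0.3 -0.5]
```

View pics/w7a.png

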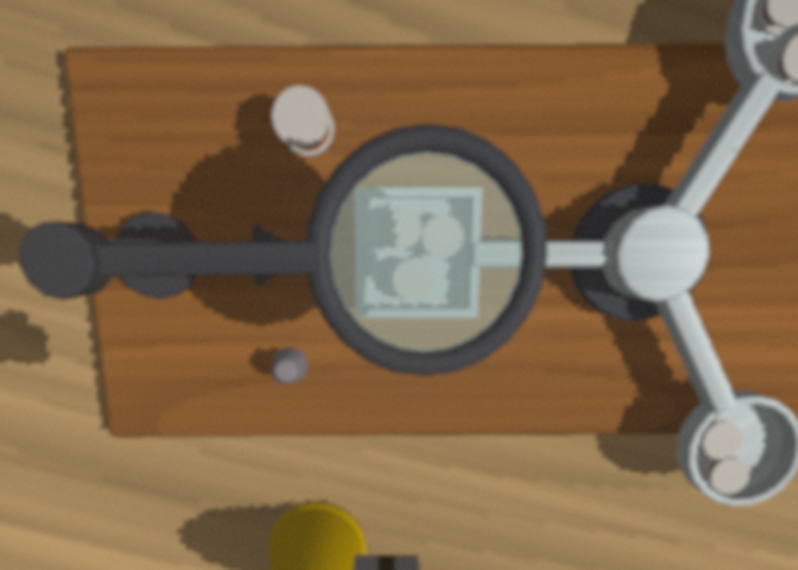

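```bash
python3 - <<'E'
import cv2
t=cv2.imread("pics/w7.png")
cv2.imwrite("pics/w7b.png",cv2.resize(t[40:180,270:480],None,fx=3.8,fy=3.8,interpolation=cv2.INTER_CUBIC))
cv2.imwrite("pics/w7c.png",cv2.resize(t[10:200,150:250],None,fx=3,fy=3,interpolation=cv2.INTER_CUBIC))
E
```

```text
(no output)
```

View pics/w7b.png

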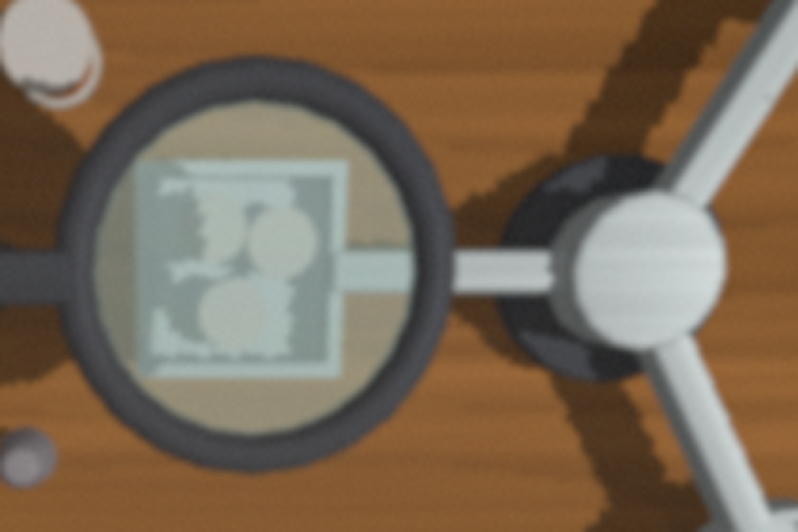

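View pics/w7c.png

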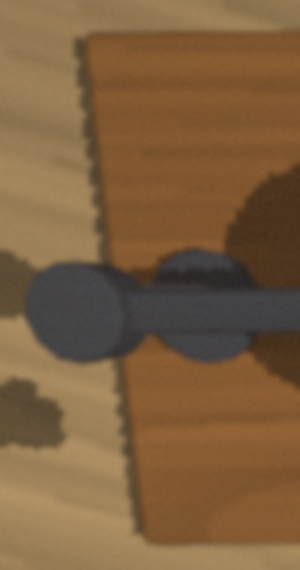

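```bash
python3 - <<'E'
from h import *
n=loadw("pics/w7");B=lambda l:np.array(l,float)/3.8+[270,40];C=lambda l:np.array(l,float)/3+[150,10]
h=back(n,C((78,312)),141);lo=back(n,B((256,263)),132);li=back(n,B((254,268)),132);hub=back(n,B((650,270)),60);tr=back(n,B((345,268)),50)
c1=back(n,C((88,32)),14);c2=back(n,C((147,543)),14)
ang=lambda a,b:np.degrees(np.arctan2(*(b-a)[1::-1]))
print(h,lo,li,hub,tr)
print("head->hub",ang(h,hub),np.hypot(*(hub-h)[:2]),"head->lens",ang(h,lo),ang(h,li),"hub->tray",ang(hub,tr)+180,"plate end",ang(c1,c2)+90,np.hypot(*(c2-c1)[:2]))
e1,e2=back(n,B((348,158)),50),back(n,B((342,378)),50);print("tray edge",ang(e1,e2)+90,np.hypot(*(e2-e1)[:2]))
u=(hub-h)[:2];u/=np.linalg.norm(u)
tray=hub[:2]-115*u; print("lens vs h+135:",(li[:2]-tray), "lateral mm",np.cross(u,(li-h)[:2]),np.cross(u,(lo-h)[:2]),"tray lat",np.cross(u,(tr-h)[:2]))
E
```

```text
[597.44352233 -51.96702884 141.        ] [559.33238339  75.9050654  132.        ] [560.47844419  75.76818588 132.        ] [531.9735377  187.13644457  60.        ] [553.37289282 105.55343101  50.        ]
head->hub 105.31308060795108 247.90480004036473 head->lens 106.59621906629738 106.13982539026107 hub->tray 104.69766878654802 plate end 105.20718716501665 196.87713304897645
tray edge 105.52475538715943 61.04687506299715
lens vs h+135: [-1.8658174 -0.4510863] lateral mm 1.9187044136996718 2.9879278291519498 tray lat 0.905906237770111<stdin>:10: DeprecationWarning: Arrays of 2-dimensional vectors are deprecated. Use arrays of 3-dimensional vectors instead. (deprecated in NumPy 2.0)
```

The rectified lens view shows the lens about 1° (2–2.5 mm) past the line, anticlockwise. I'll nudge it back gently from the other side.

```bash
cat > p5.py <<'E'
from h import *
import sys
pv=np.array([597.8,-53.8]); r=55; z=116; tgt=105.2; d=float(sys.argv[1])
P=lambda p,off,zz:(pose(pv,p,r,off,zz),[180,0,p])
p0=tgt+5
arm.reach(*P(p0,28,200))
arm.movel(P(p0,28,z)[0],speed=150)
arm.movel(P(p0,18,z)[0],speed=50)
a,b=P(tgt+d,17,z); arm.movel(a,b,speed=8)
arm.wait(.2);stat()
arm.movel(P(tgt+d,28,z)[0],speed=60)
arm.movel(P(tgt+d,28,220)[0],speed=200)
arm.reach([632,80,270],[180,0,105]); arm.wait(.3); stat(); wristsnap(sys.argv[2])
t=cv2.imread(sys.argv[2]+".png")
cv2.imwrite(sys.argv[2]+"b.png",cv2.resize(t[40:180,270:480],None,fx=3.8,fy=3.8,interpolation=cv2.INTER_CUBIC))
cv2.imwrite(sys.argv[2]+"c.png",cv2.resize(t[10:200,150:250],None,fx=3,fy=3,interpolation=cv2.INTER_CUBIC))
E
python3 p5.py 0.4 pics/w8
```

```text
t 46.57 tcp [566.6  -5.4 116. ] rpy [180.   -0.  105.6] F [0.7 0.7 0. ]
t 48.44 tcp [631.3  79.1 269.6] rpy [-179.9   -0.   104.9] F [-0.   0.2 -0.6]
```

View pics/w8b.png

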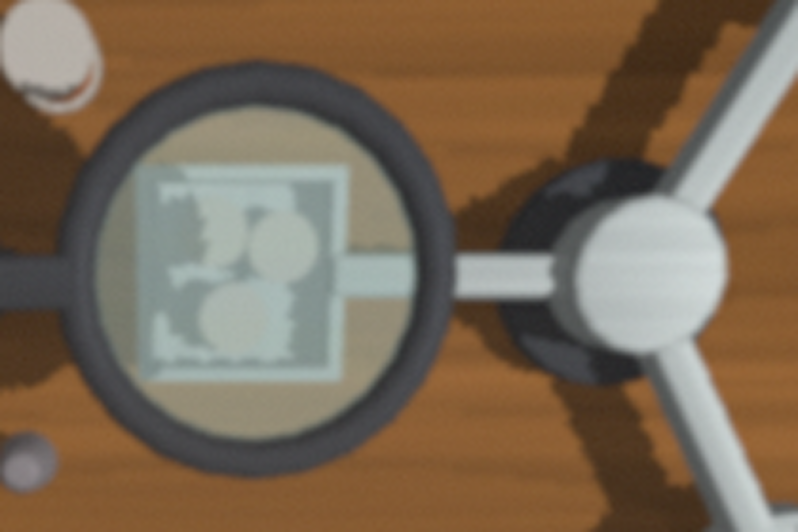

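View pics/w8c.png

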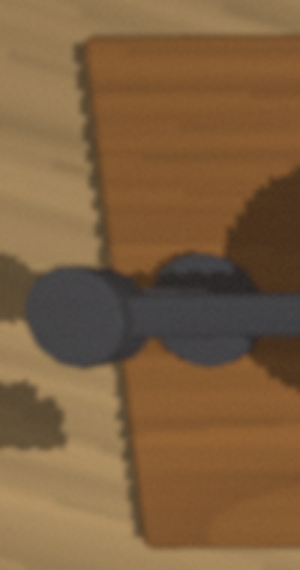

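```bash
cat > meas.py <<'E'
from h import *
import sys
def m(fn):
    n=loadw(fn); im=cv2.imread(fn+".png"); g=im.max(2)
    g=cv2.resize(g,None,fx=4,fy=4,interpolation=cv2.INTER_CUBIC)
    roi=np.zeros_like(g); roi[:185*4,150*4:400*4]=1
    def ell(mask,c0,amin,amax):
        cs,_=cv2.findContours(mask,cv2.RETR_LIST,cv2.CHAIN_APPROX_NONE); best=None
        for c in cs:
            if len(c)<60: continue
            pts=c[:,0]; e=cv2.fitEllipse(cv2.convexHull(pts) if len(cv2.convexHull(pts))>20 else pts)
            ctr=(np.array(e[0])+.5)/4-.5; d=max(e[1])/4
            if amin<d<amax and np.hypot(*(ctr-c0))<15 and (best is None or abs(d-(amin+amax)/2)<abs(best[1]-(amin+amax)/2)): best=(ctr,d,e[1][0]/4)
        return best
    dark=((g<95)&(roi>0)).astype(np.uint8)*255
    inner=ell(255-dark,np.array([337,110]),80,95)
    bright=((g>175)).astype(np.uint8)*255
    bright=cv2.morphologyEx(bright,cv2.MORPH_OPEN,cv2.getStructuringElement(cv2.MORPH_ELLIPSE,(75,75)))
    hub=ell(bright,np.array([441,111]),34,46)
    do=cv2.morphologyEx(dark,cv2.MORPH_CLOSE,np.ones((5,5)))
    # outer ring: open to drop arm, use big contour hull of filled ring
    fill=do.copy(); cv2.ellipse(fill,(int(inner[0][0]*4),int(inner[0][1]*4)),(44*4,44*4),0,0,360,255,-1)
    fill=cv2.morphologyEx(fill,cv2.MORPH_OPEN,cv2.getStructuringElement(cv2.MORPH_ELLIPSE,(121,121)))
    outer=ell(fill,np.array([337,110]),100,120)
    hd=cv2.morphologyEx(dark,cv2.MORPH_OPEN,cv2.getStructuringElement(cv2.MORPH_ELLIPSE,(85,85)))
    head=ell(hd,np.array([178,114]),28,60)
    print(fn,"inner",inner,"outer",outer,"hub",hub,"head",head)
    if inner is not None and hub is not None:
        l=back(n,inner[0],132); h=back(n,hub[0],60)
        print(" lens",l[:2]," lens-from-hub",ang(l,h),np.hypot(*(h-l)[:2]))
        if outer is not None: l=back(n,outer[0],130);print(" lens outer",l[:2],ang(l,h))
        if head is not None: p=back(n,head[0],138);print(" head",p[:2],"head->hub",ang(p,h),"head->lens",ang(p,l))
ang=lambda a,b:np.degrees(np.arctan2(*(b-a)[1::-1]))
for f in sys.argv[1:]: m(f)
E
python3 meas.py pics/w7 pics/w8
```

```text
pics/w7 inner (array([336.33013916, 110.05377197]), 87.98561096191406, 84.55628204345703) outer None hub (array([441.32598877, 110.63612366]), 40.44874954223633, 35.87334060668945) head None
 lens [560.22033562  75.24323186]  lens-from-hub 104.38122025776525 115.64252037181565
pics/w8 inner (array([336.665802  , 111.39035034]), 88.05178833007812, 84.57723999023438) outer None hub (array([441.61694336, 111.70837402]), 40.37480545043945, 35.937843322753906) head None
 lens [560.27825914  75.2326142 ]  lens-from-hub 104.37501601941982 115.60044090624827
```

The lens didn't move (the pictures agree within 0.06 mm), so the finger stopped just short of the arm. I'll repeat with the command 0.9° further.

```bash
python3 p5.py -0.5 pics/w9; python3 meas.py pics/w9
```

```text
t 51.33 tcp [567.3  -4.9 116. ] rpy [-180.    -0.   104.7] F [-1.2  0.4 -0.4]
t 53.19 tcp [631.3  79.1 269.6] rpy [-179.9   -0.   104.9] F [-0.4 -0.7 -0.4]
pics/w9 inner (array([336.62533569, 112.86370087]), 87.93376922607422, 84.4674072265625) outer None hub (array([441.60482788, 111.76318359]), 40.569915771484375, 35.975337982177734) head None
 lens [561.39203118  75.57011474]  lens-from-hub 104.95144688201749 115.59621211858463
```

View pics/w9b.png

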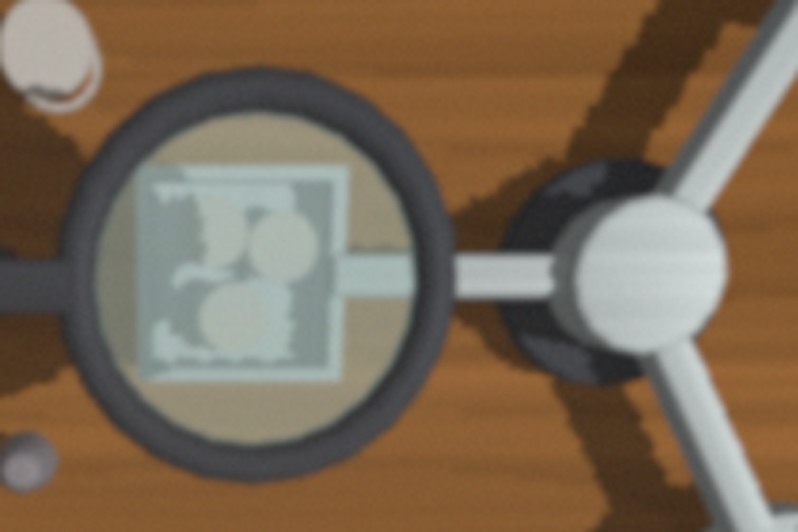

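The lens moved 1.2 mm; the remaining error is about 0.5 mm. I'll back off and check everything with the fixed cameras.

```bash
python3 - <<'E'
from h import *
arm.movel([620,60,330],speed=200)
arm.goto_joints([-79.544,21.618,4.641,73.018,0,83.68]); arm.wait(.2); stat()
cv2.imwrite("pics/topF.png",cams.snapshot("top")[:,:,::-1])
a=cv2.imread("pics/top0.png");b=cv2.imread("pics/topF.png")
d=cv2.absdiff(a,b).max(2)
o=np.hstack([cv2.resize(b[90:270,160:460],None,fx=1.33,fy=1.33,interpolation=cv2.INTER_CUBIC),cv2.resize(cv2.cvtColor((d>25).astype(np.uint8)*255,cv2.COLOR_GRAY2BGR)[90:270,160:460],None,fx=1.33,fy=1.33)])
cv2.imwrite("pics/cmp.png",o)
cv2.imwrite("pics/topFz.png",cv2.resize(b[100:270,200:470],None,fx=2.95,fy=2.95,interpolation=cv2.INTER_CUBIC))
E
```

```text
t 56.62 tcp [ 166.5 -550.5  231.4] rpy [-180.    -0.   -73.2] F [-0.5 -0.1 -0. ]
```

View pics/cmp.png

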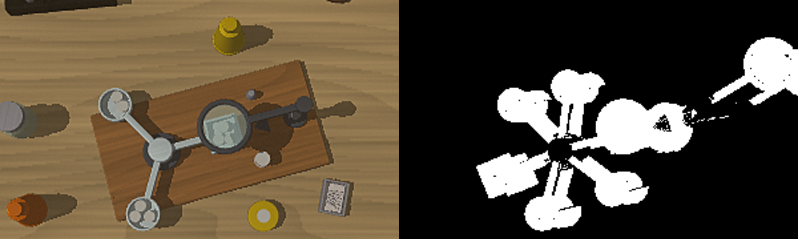

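View pics/topFz.png

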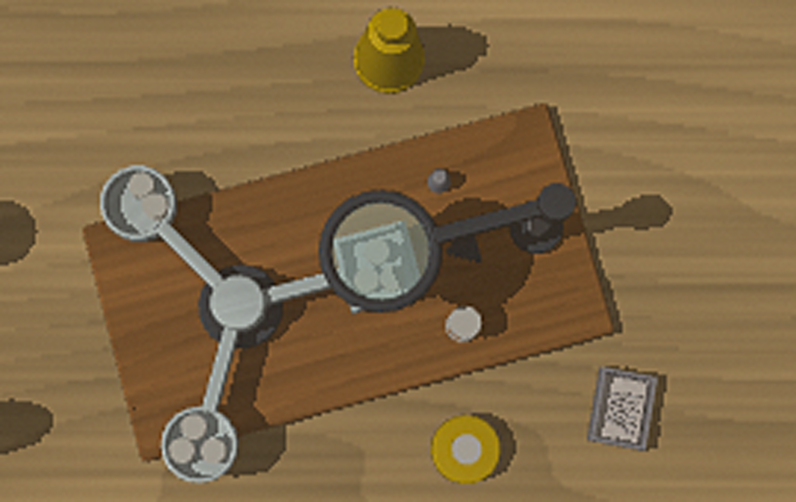

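```bash
python3 - <<'E'
from h import *
ang=lambda a,b:np.degrees(np.arctan2(*(b-a)[1::-1]))
b=lambda U,z:back("top",tz(U),z)
hub=b((238,302),60);r1=b((139,203),50);r2=b((199,444),50);h=b((557,201),141);l=b((380,251),132)
print("line",ang(h,hub),"lens",ang(h,l),l,"sq via r1,r2",ang(hub,r1)+60,ang(hub,r2)+300,"round-round perp",ang(r2,r1)+45*0)
E
```

```text
line 105.37221977789555 lens 105.39891250999091 [562.14796277  75.91226745 132.        ] sq via r1,r2 104.9143356895633 464.6757450580495 round-round perp 14.641944085853131
```

```bash
python3 - <<'E'
from plant import order,readout
print(readout.read_time_s()); order.finish_job(); print(readout.read_time_s())
E
```

```text
56.675
the job is handed in; nothing more can be done
the job is handed in; nothing more can be done
```

I handed the job in at 56.7 s, with the square tray in line with the magnifier's post and the lens centred over it. No verdict was reported.

**What I did:** With the closed fingertip I pushed one spoke about 172° anticlockwise, then pushed the magnifier's arm about 164° anticlockwise. The lens ended about 0.8° too far, so I nudged it back from the other side. That took two tries because the first stopped short of the arm. The robot then went back to its start pose, touching nothing.

**Last checks:**

| | Wrist camera | Fixed top camera |
|---|---|---|
| Square tray, from the hub–post line | about −0.2° ± 0.35° | about −0.4° to −0.7° |
| Lens, from its target | about 0.5 mm | within about 0.5 mm |

- **Tray disagreement:** the two cameras differ by a few tenths of a degree, which is up to about 1.4 mm at the tray centre and close to the measuring error. I left it there.
- **Surroundings:** comparing the top picture before and after around the stand, only the turntable, the magnifier and their shadows changed. The stand, the two cones and the small things in that crop show no movement. The crop left out the scissors and part of the jar, but the hand did not work near either.
- **Forces:** the wrist readings I took stayed within about 1.5 N.

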